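# Index the portion disc of the topping dispenser and lock it

## Robot

A 7-joint arm with a two-finger parallel gripper is mounted at the origin on the work surface. World frame = base frame: x ahead of the robot, y to its left, z up, the work surface at z = 0. Lengths are in m, angles in rad, forces in N, time in s.
With the tool pointing down it reaches from about 0.4 to 0.875 m from the base axis. Payload 19.3 kg.
Tool frame: the origin (TCP) lies midway between the tips of the shut fingers; the grasp point (between the pads) lies 19 mm behind it; x points along the fingers, y is the direction in which the jaws open and shut, and the axes are right-handed (so a half turn about x gives the same grasp; the last joint's range is limited). The gripper opens to 85 mm and grips with 20 to 120 N. Pads are 22 mm wide; open, the fingers measure 114 mm over their backs; the gripper's body (76 mm by 85 mm) begins 54 mm behind the grasp point. The pads swing forward as they close: fully open they stand 13 mm farther back than shut.
Start: joints at [1.038, 0.521, -0.036, 1.599, 0.021, 1.021, -0.113], TCP at [0.279, -0.559, 0.192] pointing down, gripper open.
Joint ranges: [-2.91, 2.91], [-0.3, 2.13], [-1.5, 1.42], [0.17, 2.43], [-1.26, 4.41], [0.16, 1.93], [-2.52, 2.52]. Speed limits (rad/s): [1.89, 1.89, 2.39, 2.39, 3.01, 3.01, 3.01].

## Interface

Orientations are given as [roll, pitch, yaw] about the fixed x, y, z axes, in that order (R = Rz(yaw) Ry(pitch) Rx(roll)).
In Python, from workcell import telemetry, vision, workorder gives the robot as it stands. The module is installed in compiled form; this text tells all that it offers.
- The arm moves only by the tool play_rows, never from a script. Its argument "deltas" is a list of rows, each a list of 7 numbers: the shift along the world's x, y, z in mm, then the turn, a rotation vector about the world's x, y, z in degrees, then the finger opening in mm, from 0 to 85.4. In form: [[x, y, z, wx, wy, wz, jaw], ...]. A call has 1 to 8 rows; each row shifts and turns the commanded pose from where the row before left it; what a row does not reach is not made up. A row lasts 1/8 s, in which the tool goes at most 62.5 mm and 10.7 degrees, less where a joint would pass 70% of its speed; a pose out of reach is approached as far as the arm can. A call with a gripper value outside its range is refused whole. The fingers move at their own pace and stop on an object; "grip_force" is the grip in N (left out, the last holds). Time passes only in rows, so rows that do not move let the fingers close. It gives the time, the measured TCP pose, the force and the opening at its end, in the units of the state.
- telemetry.observe(): the state, without advancing time (a new reading comes with each control period).
- vision.grab_frame(name): name is "scene" or "top" or "wrist"; returns the picture (400x640x3 uint8, red, green, blue); there is no depth.
- vision.camera_info(name): a dict with "mtx" (3x3 intrinsics, pixels), "rvec" (rotation vector, rad) and "tvec" (3), from world to camera coordinates, as OpenCV has them. Camera axes: x right, y down, z forward; pixel columns grow to the right and rows downward; lengths in m; the calibration is good to about 2 mm. A picture is of the moment at which its call begins: read the wrist's pose just before it. camera_info takes no time and is no camera call; for the wrist camera it gives the pose at the moment of the call.
- workorder.job_done(): hands the job in, once; it reports no verdict.
The state is a dict: "clock": time; "qpos": joint angles; "qd": joint speeds; "joint_efforts": joint torques, N m; "position": TCP position; "tool_rot": TCP orientation; "force": force on the tool from outside, world axes, zero at the start; "moment": the same for the moment, N m; "grip_width": finger opening in m.
Only numpy, scipy, OpenCV 4.12 (cv2) and the standard library are available. Lean on these libraries where they do the work, as an engineer would, in place of code of your own. Each camera call takes 0.05 s, during which the arm holds its last target. There are 200 camera calls.

## Task

The topping dispenser has been put together after cleaning, but its portion disc still sits at a random angle. Turn the disc gently by its upright lugs until the notch in its rim comes round to the spring plunger and the plunger drops in, and stop there: do not force the disc against the plunger. Then swing the locking lever fully over, across the plunger, let go, and leave the things standing around where they are.

Things in the scene. Friction and masses are not known exactly. Their poses are not given: they have to be found in the camera images.
- dispenser: Fixed black plastic foot of the dispenser: round plate 176 mm across, 20 mm high, with an upright spindle 20 mm across in its middle. Origin: on the spindle axis at table height, z up. On its -y side a 120 mm wide, 14 mm high tongue reaches out to 170 mm from the axis; on it stand the plunger's bracket and the lever's post.
- spindle_top (a point): Top of the dark spindle, on its axis, 42 mm above the table. The plunger's bracket can be shifted round this axis and was clamped by hand: it stands in the dispenser's -y direction only to within 0.15 rad (10 mm at the rim) either way, so where the plunger meets the notch must be felt or seen. Bracket: aluminium, 26 mm wide, 86 to 122 mm from the axis, top 43 mm above the table.
- disc: Loose round steel disc, 140 mm across, about 0.45 kg, lying on the foot with 1 mm play around the spindle; turns either way. Origin: on its axis on its underside, 20 mm above the table; upper face 35 mm above the table. Turns with 1 to 6 N at a lug; with the plunger in its notch it is blocked both ways but for 1.5 mm. Over 20 N on it is forcing. Dark round spots on it are shallow pockets.
- lug (a point): Middle of the top of one of the disc's four equal upright lugs, 52 mm from the disc's axis and 57 mm above the table; they stand 45, 135, 225 and 315 degrees round from the notch (this one at +45, counter-clockwise seen from above). Each is 22 mm high above the disc's face, 8 mm thick along the turning direction and 16 mm long radially.
- notch (a point): Middle of the only notch in the disc's rim, 65 mm from the disc's axis in the disc's own -y direction, at the height of its upper face. The notch is 13 mm wide and 11 mm deep.
- plunger (a joint): Travel (m) of the spring plunger, a level steel bar with a 10 mm wide round nose pointing at the spindle 29 mm above the table: 0 to 0.002 while it rides on the disc's rim, about 0.0095 when fully in the notch. Its spring pushes with about 2 N. On its outer end is a black knob 20 mm across, 140 to 154 mm from the spindle axis, top 39 mm above the table.
- lever (a joint): Angle (rad) of the flat steel locking lever on its post: near 0 open (points away from the disc, along the dispenser's -y), 1.57 at its stop (across the plunger, along the dispenser's -x). Closes clockwise seen from above, about an upright pivot at x = 42, y = -105 mm in the dispenser's frame. Stays where left, takes 2 N at its tab; close it only after the plunger is in.
- lever_tab (a point): Middle of the top of the upright tab at the lever's free end, 60 mm from the pivot, 78 mm above the table. The tab is 16 mm long along the lever, 8 mm thick along its turning direction and stands 26 mm above the lever's flat arm (arm top 52 mm above the table).
- cup_stack: Bystander: stack of paper cups, 68 mm across, 98 mm high. Origin: centre of its underside.
- hopper: Bystander: the dispenser's clear plastic hopper, 124 mm across, 130 mm high. Origin: centre of its underside.
- seed_jar: Bystander: jar, 90 mm across, 130 mm high. Origin: centre of its underside.
- sauce_bottle: Bystander: dark squeeze bottle, 56 mm across, 190 mm high. Origin: centre of its underside.
- tasting_cup: Bystander close to the dispenser: small paper cup, 52 mm across, 36 mm high. Origin: centre of its underside.
- rubber_ring: Bystander close to the dispenser: flat rubber sealing ring, 48 mm across, 10 mm high. Origin: centre of its underside.
- spoon: Bystander close to the dispenser: spoon lying flat beside the foot. Origin: middle of its underside.

How it is judged:
On the way, in this order (a step that is already met when the one before it is completed fails the run):
1. the plunger has dropped into the notch of the disc, with the lever still open (value of joint plunger above 0.007 m and horizontal distance between disc and dispenser below 0.004 m and value of joint lever below 0.6 rad), for 0.2 s.
2. the locking lever is swung over (value of joint lever above 1.45 rad), for 0.2 s.
At the end, for the whole second after the job is handed in: The plunger is in the notch (travel over 7 mm), the lever is over (above 1.45 rad), the disc lies flat on the foot (axis within 4 mm of the spindle, underside less than 3 mm above the foot, tilt under 0.04 rad), at rest and let go (value of joint plunger above 0.007 m and value of joint lever above 1.45 rad and horizontal distance between disc and dispenser below 0.004 m and z of disc in the frame of dispenser below 0.023 m and angle between disc's own z axis and vertical below 0.04 rad and angular speed of disc below 0.1 rad/s and contact force between the fingers and disc below 0.1 N); the robot touches nothing.
It fails at once if the disc is forced: the fingers or the arm load it with more than 20 N (contact force between any of the fingers, the arm and disc above 20 N).
It fails at once if the disc is lifted off the foot (z of disc in the frame of dispenser above 0.032 m).
It fails at once if a bystander is moved by more than 20 mm (distance of any of cup_stack, hopper, seed_jar, sauce_bottle, tasting_cup, rubber_ring, spoon from where it was at the start of the episode above 0.02 m).
It also fails if it takes over 61 s, if anything falls off the work surface, if the arm or the gripper's body presses on something with over 40 N, if the wrist force passes 120 N, or if a joint passes its speed limit or range.

## Working session

There is one attempt and no reset: what is moved stays moved. The work goes in short steps, Python scripts to look and compute and a tool call to move; the robot and the scene stay as the last step left them, time stands still between calls to the robot, and variables do not carry over. Pictures are saved under pics/ and viewed, about 8 in all and at most 12, crops included, and the job is handed in when it is done.

Besides the shell and the picture viewer there is one more tool, called after "Call:" as name(argument=value, ...), one argument or row to a line, values as JSON. play_rows: Moves the arm, as the interface text tells. Its arguments: {"type":"object","properties":{"deltas":{"type":"array","items":{"type":"array","items":{"type":"number"}}},"grip_force":{"type":"number"}},"required":["deltas"]}

```bash
mkdir -p pics
cat > h.py <<'E'
import numpy as np, cv2
from workcell import telemetry, vision, workorder
def cam(n):
    c=vision.camera_info(n); return np.array(c["mtx"],float),np.array(c["rvec"],float),np.array(c["tvec"],float)
def ray(n,px,z,c=None):
    K,r,t=c or cam(n); R=cv2.Rodrigues(r)[0]; o=-R.T@t.ravel()
    d=R.T@np.linalg.inv(K)@np.array([px[0],px[1],1.]); return o+d*(z-o[2])/d[2]
def proj(n,p,c=None):
    K,r,t=c or cam(n); return cv2.projectPoints(np.array(p,float).reshape(-1,1,3),r,t,K,None)[0][:,0]
def grab(n,f):
    i=vision.grab_frame(n); cv2.imwrite(f"pics/{f}.png",i[:,:,::-1]); return i
E
python3 - <<'E'
from h import *
s=telemetry.observe(); print(s)
a=grab("top","top0"); b=grab("scene","scene0")
for n in("top","scene"):
    K,r,t=cam(n); print(n,K.tolist(),r.ravel(),t.ravel(),(-cv2.Rodrigues(r)[0].T@t.ravel()))
E
```

```text
{'clock': 0.0, 'qpos': array([ 1.03782921,  0.52201542, -0.03633007,  1.59997768,  0.02118818,
        1.02112185, -0.11278986]), 'qd': array([ 3.39931777e-04,  4.14522674e-05,  2.02963749e-03, -3.40324739e-04,
       -1.64746954e-03, -1.46336080e-04, -5.08630700e-04]), 'joint_efforts': array([-3.05902440e-04, -9.27076650e+01,  1.98015936e+00, -3.69918001e+01,
        1.77682971e-02,  8.28081305e-03, -6.83579060e-05]), 'position': array([ 0.27881695, -0.55894111,  0.19113571]), 'tool_rot': array([-1.50911324,  1.56965856,  2.09524229]), 'force': array([-0.94026599,  0.03566784, -0.32632477]), 'moment': array([-0.03216157, -0.01411444, -0.00996404]), 'grip_width': 0.08543726274405815}
top [[486.29530563944087, 0.0, 319.0489580612458], [0.0, 486.29530563944087, 190.92534901766336], [0.0, 0.0, 1.0]] [ 2.18113747 -2.02288957  0.22734143] [-0.03831434  0.55403564  1.09727312] [ 0.30341204 -0.01094971  1.19174369]
scene [[479.8528085569098, 0.0, 328.71639843613445], [0.0, 479.8528085569098, 200.21567574057778], [0.0, 0.0, 1.0]] [ 2.00054738  0.87201881 -0.49713524] [-0.35684021 -0.16341689  1.53279496] [ 1.26593984 -0.6588421   0.68324506]
```

View pics/top0.png

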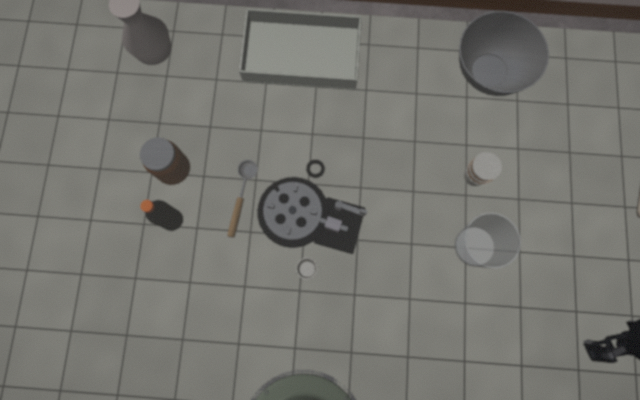

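View pics/scene0.png

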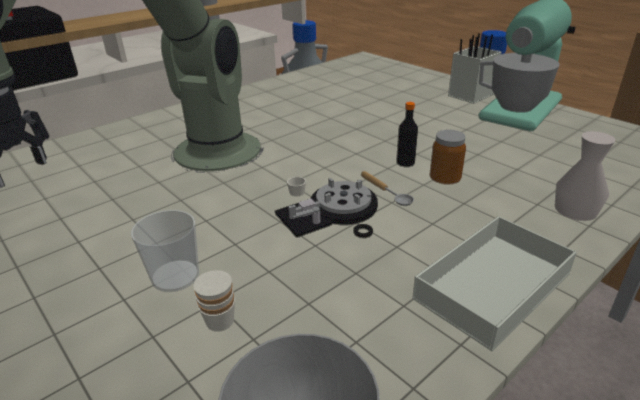

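Top view: dispenser near pixel (292,212), its tongue pointing right (world -y); ring at (316,168), tasting cup at (307,268), spoon at (240,195). Now a zoomed crop with measurements.

Run:
```python
from h import *
a=cv2.imread("pics/top0.png"); c=a[160:285,240:380]; cv2.imwrite("pics/crop0.png",cv2.resize(c,None,fx=5.7,fy=4.8*5.7/4.8*0.84,interpolation=cv2.INTER_CUBIC) if 0 else cv2.convertScaleAbs(cv2.resize(c,(672,600),interpolation=cv2.INTER_CUBIC),alpha=1.6))
g=cv2.cvtColor(a,cv2.COLOR_BGR2GRAY)
m=(g<60).astype(np.uint8); m[:150]=0;m[285:]=0;m[:,:250]=0;m[:,380:]=0
n,l,st,ce=cv2.connectedComponentsWithStats(m)
for i in range(1,n):
    if st[i,4]>30: print(st[i],ce[i],ray("top",ce[i],.02))
print("guess",ray("top",(292,211.5),.035),"cup",ray("top",(307,268),.036),"ring",ray("top",(316,168),.01),"spoon",ray("top",(247,168),.01),ray("top",(233,235),.01),)
```

```text
[308 161  16  16  74] [315.04054054 168.43243243] [0.62108812 0.01823612 0.02      ]
[ 259  178  103   75 2035] [320.2039312  224.10761671] [ 0.48228241 -0.00501128  0.02      ]
[280 194   8   9  55] [283.49090909 198.07272727] [0.5399368  0.08984622 0.02      ]
[300 197   9   9  54] [304.18518519 201.2037037 ] [0.53595302 0.03844994 0.02      ]
[276 215   9   8  55] [279.96363636 218.43636364] [0.48880418 0.09382298 0.02      ]
[297 218   9   8  56] [300.73214286 221.55357143] [0.48496832 0.04271945 0.02      ]
guess [0.50549244 0.06508107 0.035     ] cup [0.3736135  0.01813903 0.036     ] ring [0.62510551 0.01616414 0.01      ] spoon [0.61194906 0.18918529 0.01      ] [0.44104908 0.2051226  0.01      ]
```

View pics/crop0.png

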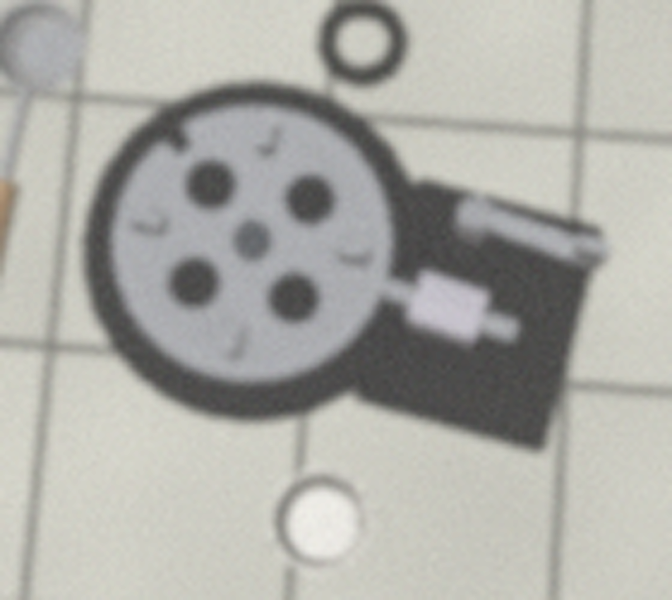

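Crop: spindle (252,240), notch (178,140, upper left), bracket (447,306), lever pivot (472,218), tab (592,250). So the disc has to turn about 145° clockwise. I'll go over it for a closer look.

Call:
play_rows(
  deltas=[
    [10,25,14,0,0,0,0],
    [14,40,14,0,0,0,0],
    [14,40,14,0,0,0,0],
    [14,40,14,0,0,0,0],
    [14,40,14,0,0,0,0],
    [14,40,14,0,0,0,0],
    [14,40,14,0,0,0,0],
    [14,40,0,0,0,0,0],
  ],
)

```text
clock: 1.1
position: [0.3876, -0.2531, 0.2905]
tool_rot: [2.096, 1.569, -0.583]
force: [0.2, -0.8, 0.3]
grip_width: 0.0
```

Call:
play_rows(
  deltas=[
    [14,40,0,0,0,0,0],
    [14,40,0,0,0,0,0],
    [14,40,0,0,0,0,0],
    [14,40,0,0,0,0,0],
    [14,40,0,0,0,0,0],
    [14,40,0,0,0,0,0],
    [10,25,0,0,0,0,0],
    [0,0,0,0,0,0,0],
  ],
)

```text
clock: 2.1
position: [0.4812, 0.0125, 0.2894]
tool_rot: [-1.32, 1.57, 2.287]
force: [0.2, -1.0, -0.2]
grip_width: -0.0
```

Run:
```python
from h import *
from scipy.spatial.transform import Rotation as Ro
s=telemetry.observe(); print(s['clock'],s['position'],s['qpos'],s['force'],s['grip_width'])
print(Ro.from_euler('xyz',s['tool_rot']).as_matrix().round(2))
c=cam("wrist"); R=cv2.Rodrigues(c[1])[0]; print(c[0][0],"campos",-R.T@c[2].ravel(),R.round(2))
grab("wrist","w1")
P={}
for k,p,z in[("spindle",(252,240),.042),("notch",(178,140),.035),("br",(447,306),.043),("piv",(472,218),.052),("tab",(592,250),.078)]:
    P[k]=ray("top",(240+p[0]/4.8,160+p[1]/4.8),z)[:2]; d=P[k]-P["spindle"]; print(k,P[k].round(4),np.linalg.norm(d).round(4),np.degrees(np.arctan2(d[1],d[0])).round(1))
```

```text
2.1 [0.48116369 0.01254552 0.28938465] [ 0.19211144  0.20910678 -0.40334008  1.81798036  0.08929052  1.13279981
 -1.34639755] [ 0.15575787 -1.02281267 -0.24670719] -1.97552754239507e-05
[[-0.    0.45 -0.89]
 [ 0.   -0.89 -0.45]
 [-1.   -0.    0.  ]]
[286.15512139   0.         323.41365201] campos [0.54163388 0.04264026 0.47161968] [[ 0.45 -0.89 -0.  ]
 [-0.86 -0.43  0.26]
 [-0.24 -0.12 -0.96]]
spindle [0.508  0.0637] 0.0 0.0
notch [0.5578 0.1061] 0.0654 40.4
br [ 0.482  -0.0358] 0.1029 -104.7
piv [ 0.5255 -0.045 ] 0.1101 -80.8
tab [ 0.5091 -0.1032] 0.1669 -89.6
```

View pics/w1.png

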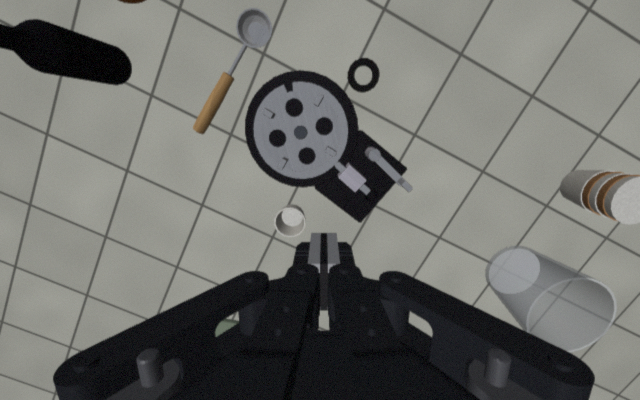

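Distances from the spindle agree with the drawing (notch 65.4, bracket 103, pivot to tab 60 mm). Plan: push the lug at -94.6° (world), from its counter-clockwise side, with shut fingers, camera ahead of the push. Turn the tool about 148.5° counter-clockwise and come down part way.

Call:
play_rows(
  deltas=[
    [3,0,-10,0,0,9.9,0],
    [3,0,-10,0,0,9.9,0],
    [3,0,-10,0,0,9.9,0],
    [3,0,-10,0,0,9.9,0],
    [3,0,-10,0,0,9.9,0],
    [3,0,-10,0,0,9.9,0],
    [3,0,-10,0,0,9.9,0],
    [3,0,-10,0,0,9.9,0],
  ],
)

```text
clock: 3.15
position: [0.5048, 0.0095, 0.2093]
tool_rot: [-0.712, 1.57, -2.004]
force: [-0.3, 0.8, 0.1]
grip_width: 0.0005
```

Call:
play_rows(
  deltas=[
    [3,0,-10,0,0,9.9,0],
    [3,0,-10,0,0,9.9,0],
    [3,0,-10,0,0,9.9,0],
    [3,0,-10,0,0,9.9,0],
    [3,0,-10,0,0,9.9,0],
    [3,0,-10,0,0,9.9,0],
    [1,-2,-10,0,0,9.9,0],
    [0,0,0,0,0,0,0],
  ],
)

```text
clock: 4.15
position: [0.5234, 0.0075, 0.139]
tool_rot: [-2.988, 1.569, -3.077]
force: [-1.0, 0.2, 0.7]
grip_width: 0.0007
```

Run:
```python
from h import *
from scipy.spatial.transform import Rotation as Ro
s=telemetry.observe(); print(s['clock'],s['position'],s['qpos'],s['force'])
print(Ro.from_euler('xyz',s['tool_rot']).as_matrix().round(2))
im=grab("wrist","w2"); 
c=vision.camera_info("wrist"); np.save("c2.npy",c,allow_pickle=True)
C=np.array([.508,.0637]); 
for a in(-94.6,-4.6,85.4,175.4):
    p=C+.052*np.array([np.cos(np.radians(a)),np.sin(np.radians(a))]); print(a,p,proj("wrist",[*p,.057]))
print(proj("wrist",[*C,.042]),proj("wrist",[.482,-.0358,.043]),proj("wrist",s['position']))
```

```text
4.15 [0.52337094 0.00745197 0.1389754 ] [ 0.48598318  0.54954121 -0.84054452  1.8874173   0.50513048  0.93300045
  0.88759354] [-1.02682757  0.1938678   0.68586347]
[[-0.    0.09  1.  ]
 [-0.    1.   -0.09]
 [-1.   -0.   -0.  ]]
-94.6 [0.50382966 0.0118675 ] [[324.95647274 171.98587558]]
-4.6 [0.5598325  0.05952966] [[378.4398057  223.65663448]]
85.4 [0.51217034 0.1155325 ] [[436.20320453 170.56488575]]
175.4 [0.4561675  0.06787034] [[382.92419716 113.22774794]]
[[377.60165304 168.68921607]] [[273.6519311  151.76769865]] [[321.9917851  221.87703428]]
```

View pics/w2.png

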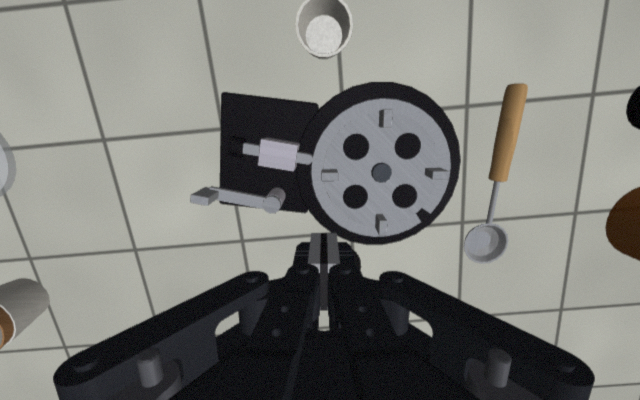

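Wrist view: spindle (381,172), notch (423,214), bracket (279,153), lug to push (329,175), finger tip at (322,238). The prediction was about 3 px off, so I refine.

Run:
```python
from h import *
c0=np.load("c2.npy",allow_pickle=True).item(); c=tuple(np.array(c0[k],float) for k in("mtx","rvec","tvec"))
im=cv2.imread("pics/w2.png"); big=cv2.resize(im[80:260,180:480],None,fx=2.6,fy=2.6,interpolation=cv2.INTER_CUBIC); cv2.imwrite("pics/w2c.png",cv2.convertScaleAbs(big,alpha=1.3))
S=ray("w",(381,172),.042,c)[:2]
for k,p,z in[("sp",(381,172),.042),("notch",(423,214),.035),("br",(279,153),.043),("nose",(307,158.5),.034),("lug",(329,172),.057),("piv",(273,199),.055),("tab",(203,194),.078)]:
    q=ray("w",p,z,c)[:2]; d=q-S; print(k,q.round(4),np.linalg.norm(d).round(4),np.degrees(np.arctan2(d[1],d[0])).round(1))
```

```text
sp [0.5116 0.0669] 0.0 0.0
notch [0.5619 0.1106] 0.0666 41.0
br [ 0.4837 -0.0308] 0.1016 -106.0
nose [ 0.4925 -0.005 ] 0.0744 -104.9
lug [0.5042 0.0156] 0.0518 -98.2
piv [ 0.5258 -0.0405] 0.1084 -82.5
tab [ 0.5097 -0.0964] 0.1633 -90.7
```

View pics/w2c.png

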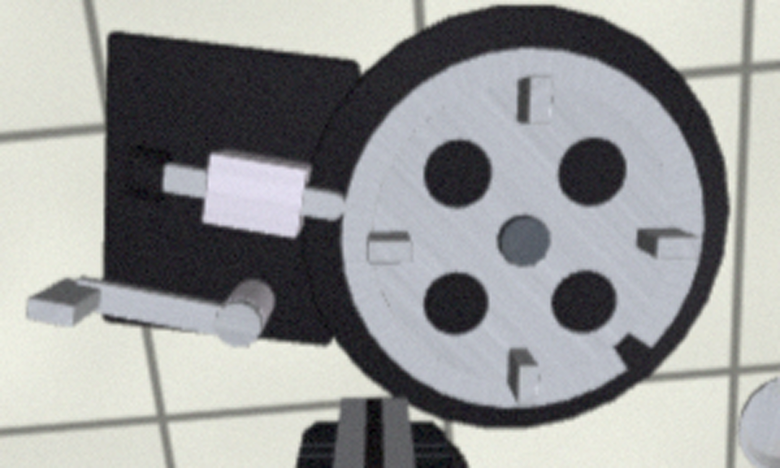

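Call:
play_rows(
  deltas=[
    [5,4,0,0,0,0,0],
    [0,0,-15,0,0,0,0],
    [0,0,-20,0,0,0,0],
    [0,0,-20,0,0,0,0],
    [0,0,-15,0,0,0,0],
    [0,0,-14,0,0,0,0],
    [0,0,-10,0,0,0,0],
    [0,0,0,0,0,0,0],
  ],
)

```text
clock: 5.2
position: [0.5287, 0.0128, 0.0451]
tool_rot: [3.137, 1.57, 3.05]
force: [-0.9, 0.4, -0.4]
grip_width: -0.0002
```

Run:
```python
from h import *
s=telemetry.observe(); print(s['clock'],s['position'],s['force'])
im=vision.grab_frame("wrist"); cv2.imwrite("pics/w3.png",cv2.convertScaleAbs(im[:,:,::-1],alpha=1.4)); print(proj("wrist",s['position']))
c=vision.camera_info("wrist"); np.save("c3.npy",c,allow_pickle=True)
```

```text
5.2 [0.52871723 0.0128207  0.04511554] [-0.89067039  0.37219695 -0.39574454]
[[322.47655212 221.7393103 ]]
```

View pics/w3.png

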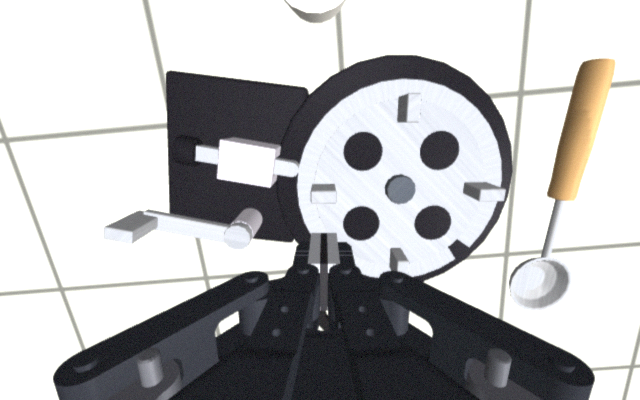

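Finger front edge at (323,233), lug top at (324,198): still a gap. Feel forward.

Call:
play_rows(
  deltas=[
    [-2,0.2,0,0,0,0,0],
    [-2,0.2,0,0,0,0,0],
    [-2,0.2,0,0,0,0,0],
    [-2,0.2,0,0,0,0,0],
    [-2,0.2,0,0,0,0,0],
    [-2,0.2,0,0,0,0,0],
  ],
)

```text
clock: 6.0
position: [0.5169, 0.014, 0.0457]
tool_rot: [-2.439, 1.571, -2.526]
force: [0.1, 0.4, -0.8]
grip_width: 0.0
```

Call:
play_rows(
  deltas=[
    [-2,0.2,0,0,0,0,0],
    [-2,0.2,0,0,0,0,0],
    [-2,0.2,0,0,0,0,0],
    [-2,0.2,0,0,0,0,0],
  ],
)

```text
clock: 6.5
position: [0.5089, 0.0148, 0.0457]
tool_rot: [3.108, 1.571, 3.021]
force: [0.6, 0.2, -0.7]
grip_width: -0.0004
```

```bash
cat >> h.py <<'E'
def meas():
    """wrist frame: spindle, notch direction (world deg) from pixels of dark notch along the rim"""
    s=telemetry.observe(); c=cam("wrist"); im=vision.grab_frame("wrist"); g=cv2.cvtColor(im,cv2.COLOR_RGB2GRAY)
    return s,c,im,g
def notch(g,c,C):
    A=np.radians(np.arange(-180,180,.5)); out=[]
    for r in (.061,.063,.065):
        P=np.c_[C[0]+r*np.cos(A),C[1]+r*np.sin(A),np.full(len(A),.035)]
        px=proj("w",P,c).astype(np.float32); out.append(cv2.remap(g,px[:,0:1],px[:,1:2],cv2.INTER_LINEAR,borderValue=255)[:,0])
    v=np.max(out,0); return np.degrees(A),v
E
python3 - <<'E'
from h import *
s,c,im,g=meas(); print(s['clock'],s['position'],s['force'])
cv2.imwrite("pics/w4.png",cv2.convertScaleAbs(im[:,:,::-1],alpha=1.4))
for C in((.5116,.067),(.510,.0655)):
    A,v=notch(g,c,C); print(np.median(v)); m=v<60; print([a for a in A[m]])
E
```

```text
6.5 [0.50886709 0.01475913 0.04567602] [ 0.573509    0.23589278 -0.67647398]
173.0
[np.float64(-62.0), np.float64(-61.50000000000001), np.float64(-61.0), np.float64(-60.5), np.float64(-59.99999999999999), np.float64(-59.5), np.float64(-59.00000000000001), np.float64(-58.5), np.float64(-51.5), np.float64(-51.0), np.float64(-50.5), np.float64(-50.0), np.float64(-49.5), np.float64(-49.0), np.float64(-48.5), np.float64(-48.00000000000001), np.float64(-47.5), np.float64(-47.0), np.float64(-46.5), np.float64(-46.0), np.float64(-45.5), np.float64(-45.0), np.float64(-44.5), np.float64(-44.0), np.float64(-43.5), np.float64(-43.0), np.float64(-42.5), np.float64(-42.0), np.float64(-41.5), np.float64(-41.0), np.float64(-40.5), np.float64(-40.0), np.float64(-39.5), np.float64(-39.0), np.float64(-38.5), np.float64(-38.0), np.float64(-37.5), np.float64(-37.0), np.float64(-36.5), np.float64(-36.0), np.float64(-35.5), np.float64(-35.0), np.float64(-34.5), np.float64(-34.0), np.float64(-33.5), np.float64(-33.0), np.float64(-32.5), np.float64(-32.0), np.float64(-31.5), np.float64(-31.0), np.float64(-30
[... 4708 characters left out ...]
, np.float64(2.0), np.float64(2.5), np.float64(3.0000000000000004), np.float64(3.5), np.float64(4.0), np.float64(4.5), np.float64(5.0), np.float64(5.5), np.float64(6.000000000000001), np.float64(6.5), np.float64(7.0), np.float64(7.499999999999999), np.float64(8.0), np.float64(8.5), np.float64(9.0), np.float64(9.5), np.float64(10.0), np.float64(10.5), np.float64(11.0), np.float64(11.5), np.float64(12.000000000000002), np.float64(12.5), np.float64(13.0), np.float64(13.5), np.float64(14.0), np.float64(14.500000000000002), np.float64(14.999999999999998), np.float64(15.5), np.float64(16.0), np.float64(16.5), np.float64(17.0), np.float64(17.5), np.float64(18.0), np.float64(18.5), np.float64(19.0)]
```

View pics/w4.png

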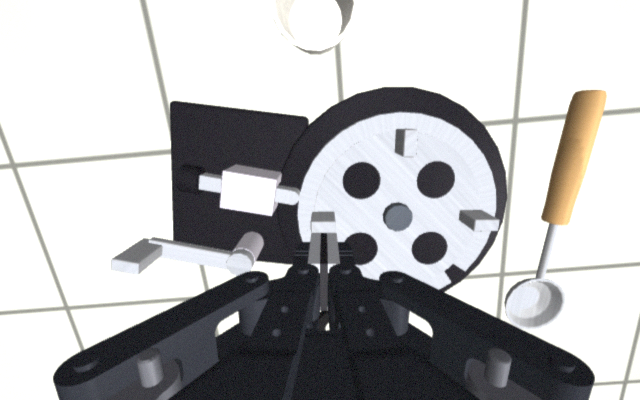

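Finger edge (323,233) is just about at the lug (324,222). In this frame the spindle centre is (511.6, 66.9) mm. I compute the arc rows.

Run:
```python
import numpy as np
a=np.radians(-93-4*np.arange(0,33)); p=52.2*np.c_[np.cos(a),np.sin(a)]; d=np.diff(np.round(p,1),axis=0).round(1)
for k in range(4): print(d[8*k:8*k+8].tolist())
```

```text
[[-3.7, 0.3], [-3.6, 0.6], [-3.5, 0.8], [-3.5, 1.0], [-3.4, 1.3], [-3.3, 1.6], [-3.2, 1.8], [-3.0, 1.9]]
[[-3.0, 2.2], [-2.7, 2.4], [-2.6, 2.6], [-2.4, 2.7], [-2.2, 3.0], [-1.9, 3.0], [-1.8, 3.2], [-1.6, 3.3]]
[[-1.3, 3.4], [-1.0, 3.5], [-0.8, 3.5], [-0.6, 3.6], [-0.3, 3.7], [-0.1, 3.6], [0.2, 3.6], [0.4, 3.7]]
[[0.7, 3.5], [1.0, 3.6], [1.2, 3.4], [1.4, 3.4], [1.6, 3.2], [1.9, 3.1], [2.1, 3.0], [2.3, 2.8]]
```

Call:
play_rows(
  deltas=[
    [-3.7,0.3,0,0,0,-4,0],
    [-3.6,0.6,0,0,0,-4,0],
    [-3.5,0.8,0,0,0,-4,0],
    [-3.5,1.0,0,0,0,-4,0],
    [-3.4,1.3,0,0,0,-4,0],
    [-3.3,1.6,0,0,0,-4,0],
    [-3.2,1.8,0,0,0,-4,0],
    [-3.0,1.9,0,0,0,-4,0],
  ],
)

```text
clock: 7.55
position: [0.4817, 0.0241, 0.0457]
tool_rot: [0.96, 1.571, 0.312]
force: [0.3, 0.4, -0.0]
grip_width: -0.0
```

```bash
cat >> h.py <<'E'
def rep(C=(.5116,.0669)):
    s,c,im,g=meas(); print(s['clock'],s['position'].round(4),s['force'].round(1),'q7',s['qpos'][6].round(2))
    A,v=notch(g,c,C); m=(v<70).astype(int); e=np.flatnonzero(np.diff(np.r_[0,m,0])).reshape(-1,2)
    print([(A[i],A[j-1]) for i,j in e if j-i>4]); p=s['position'][:2]-C; print('tcp r,ang',np.hypot(*p).round(4),np.degrees(np.arctan2(p[1],p[0])).round(1))
    return s,c,im,g
E
python3 -c "
from h import *
rep()"
```

```text
7.55 [0.4817 0.0241 0.0457] [ 0.3  0.4 -0. ] q7 0.23
[(np.float64(-93.5), np.float64(-90.0)), (np.float64(-83.5), np.float64(-11.5)), (np.float64(38.0), np.float64(44.5))]
tcp r,ang 0.0522 -124.9
```

```bash
python3 -c "
from h import *
s,c,im,g=meas(); cv2.imwrite('pics/w5.png',cv2.convertScaleAbs(cv2.resize(im[150:350,180:460,::-1],(784,560),interpolation=cv2.INTER_CUBIC),alpha=1.3))"
```

```text
(no output)
```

View pics/w5.png

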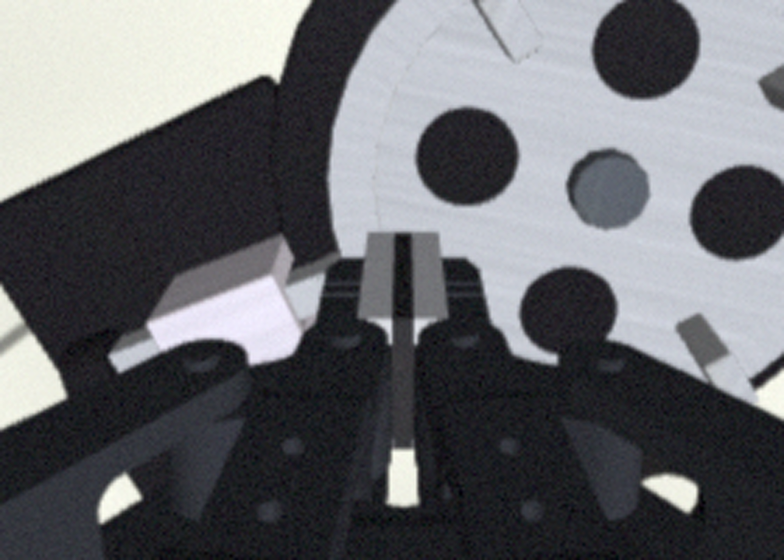

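The finger passed over the lug, hidden under it: notch still at 41°, no force. So the real tips stand more than 11 mm above the reported TCP. Go back and lower, with the tips known to stay above 41 mm.

Call:
play_rows(
  deltas=[
    [7,-2,5,0,0,5,0],
    [7,-2,0,0,0,6,0],
    [7,-2,0,0,0,6,0],
    [7,-2,0,0,0,5,0],
    [7,-2,0,0,0,5,0],
    [8,-1,-5,0,0,5,0],
    [0,0,-8,0,0,0,0],
    [0,0,-8,0,0,0,0],
  ],
)

```text
clock: 8.65
position: [0.5244, 0.013, 0.029]
tool_rot: [-3.079, 1.57, 3.115]
force: [-0.1, 0.1, 0.2]
grip_width: -0.0004
```

Call:
play_rows(
  deltas=[
    [-3,0,0,0,0,0,0],
    [-3,0,0,0,0,0,0],
    [-3,0,0,0,0,0,0],
    [-3,0,0,0,0,0,0],
    [-3,0,0,0,0,0,0],
    [-3,0,0,0,0,0,0],
    [-3,0.3,0,0,0,0,0],
    [0,0,0,0,0,0,0],
  ],
)

```text
clock: 9.65
position: [0.5036, 0.0133, 0.0297]
tool_rot: [-2.173, 1.571, -2.259]
force: [0.0, 0.9, 0.6]
grip_width: -0.0002
```

```bash
python3 -c "
from h import *
rep()"
```

```text
9.65 [0.5036 0.0133 0.0297] [0.  0.9 0.6] q7 0.71
[(np.float64(-65.5), np.float64(1.5000000000000002)), (np.float64(6.000000000000001), np.float64(30.5)), (np.float64(36.5), np.float64(44.0))]
tcp r,ang 0.0542 -98.5
```

```bash
python3 -c "
from h import *
s=telemetry.observe(); im=vision.grab_frame('scene').copy(); P=s['position']; print(P)
pp=proj('scene',[P,P+[0,0,.02],P+[0,0,.05]]); print(pp)
c0=pp[0].astype(int); x0,y0=c0[0]-80,c0[1]-75
cr=cv2.resize(im[y0:y0+120,x0:x0+160,::-1],(800,600),interpolation=cv2.INTER_CUBIC); cr=cv2.convertScaleAbs(cr,alpha=1.5)
for q in pp: cv2.circle(cr,tuple(int(v) for v in (q-[x0,y0])*5),4,(0,0,255),-1)
cv2.imwrite('pics/s2.png',cr); print(x0,y0)"
```

```text
[0.5038056  0.01333657 0.02971338]
[[325.6615655  201.29911238]
 [325.51053624 194.55960531]
 [325.27882256 184.21964947]]
245 126
```

View pics/s2.png

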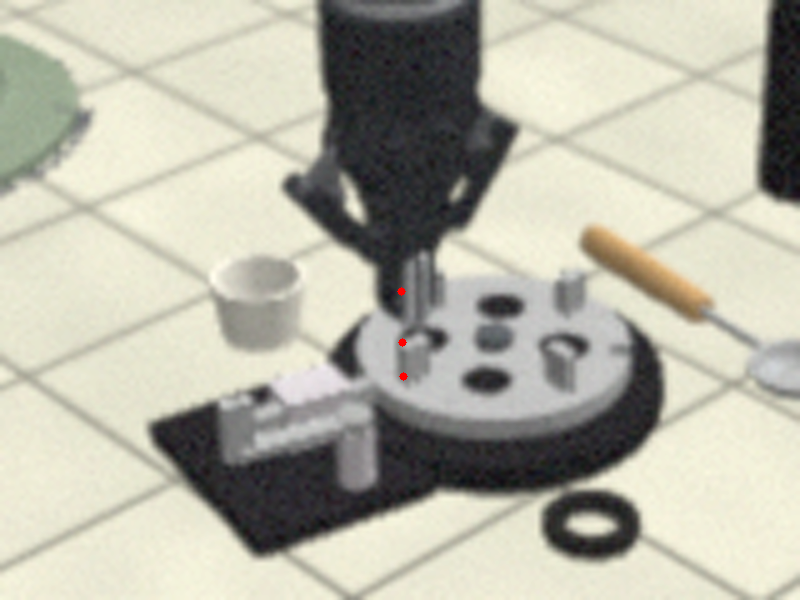

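Scene crop: pad tips end at crop (412,321), above and behind the lug whose top is at (413,340); the TCP projects to (403,376). I triangulate the tip from both views.

```bash
python3 -c "
from h import *
P=telemetry.observe()['position']
def pm(n):
    K,r,t=cam(n); return K@np.c_[cv2.Rodrigues(r)[0],t.reshape(3,1)]
for sp in ((412,321),(405,321),(420,318)):
    q=np.array([245+sp[0]/5,126+sp[1]/5])
    X=cv2.triangulatePoints(pm('wrist'),pm('scene'),np.array([[323.],[233.]]),q.reshape(2,1))[:,0]; X=X[:3]/X[3]
    print(sp,X.round(4),(X-P).round(4),proj('wrist',X),proj('scene',X),q)
"
```

```text
(412, 321) [0.5029 0.0183 0.0594] [-0.001   0.0049  0.0297] [[330.94755697 237.8541966 ]] [[326.66101762 190.39175084]] [327.4 190.2]
(405, 321) [0.5012 0.0163 0.0597] [-0.0027  0.003   0.03  ] [[327.26996597 235.58565723]] [[325.60531861 190.30255664]] [326.  190.2]
(420, 318) [0.5045 0.0208 0.0605] [0.0006 0.0075 0.0308] [[335.61075206 240.78543454]] [[327.82961843 189.90314085]] [329.  189.6]
```

The tips stand about 30 mm above the reported TCP (z≈0.0595 now, just over the lug top). Back off, lower 15 mm (tips at about 45 mm), and feel forward.

Call:
play_rows(
  deltas=[
    [7,0,0,0,0,0,0],
    [8,0,0,0,0,0,0],
    [7,0,0,0,0,0,0],
    [0,0,-5,0,0,0,0],
    [0,0,-5,0,0,0,0],
    [0,0,-3,0,0,0,0],
    [0,0,-2,0,0,0,0],
    [0,0,0,0,0,0,0],
  ],
)

```text
clock: 10.75
position: [0.5257, 0.0134, 0.0146]
tool_rot: [-2.906, 1.571, -2.992]
force: [-0.8, -0.4, 0.2]
grip_width: 0.0
```

Call:
play_rows(
  deltas=[
    [-3,0,0,0,0,0,0],
    [-3,0,0,0,0,0,0],
    [-3,0,0,0,0,0,0],
    [-3,0,0,0,0,0,0],
    [-3,0,0,0,0,0,0],
    [-3,0,0,0,0,0,0],
  ],
)

```text
clock: 11.5
position: [0.5084, 0.0135, 0.015]
tool_rot: [0.297, 1.569, 0.21]
force: [5.5, 1.6, 0.8]
grip_width: 0.0001
```

```bash
python3 -c "
from h import *
rep()"
```

```text
11.5 [0.5084 0.0135 0.015 ] [5.5 1.6 0.8] q7 0.69
[(np.float64(-68.5), np.float64(-62.0)), (np.float64(-61.0), np.float64(-2.5)), (np.float64(9.0), np.float64(32.0))]
tcp r,ang 0.0535 -93.5
```

Contact at 5.5 N. Run the arc.

Call:
play_rows(
  deltas=[
    [-3.7,0.3,0,0,0,-4,0],
    [-3.6,0.6,0,0,0,-4,0],
    [-3.5,0.8,0,0,0,-4,0],
    [-3.5,1.0,0,0,0,-4,0],
    [-3.4,1.3,0,0,0,-4,0],
    [-3.3,1.6,0,0,0,-4,0],
    [-3.2,1.8,0,0,0,-4,0],
    [-3.0,1.9,0,0,0,-4,0],
  ],
)

```text
clock: 12.55
position: [0.4811, 0.0223, 0.015]
tool_rot: [0.313, 1.57, -0.335]
force: [6.4, -3.6, 0.8]
grip_width: 0.0001
```

```bash
python3 -c "
from h import *
rep()"
```

```text
12.55 [0.4811 0.0223 0.015 ] [ 6.4 -3.6  0.8] q7 0.18
[(np.float64(-99.5), np.float64(-35.0)), (np.float64(-24.000000000000004), np.float64(-1.0))]
tcp r,ang 0.054 -124.3
```

Call:
play_rows(
  deltas=[
    [-3.0,2.2,0,0,0,-4,0],
    [-2.7,2.4,0,0,0,-4,0],
    [-2.6,2.6,0,0,0,-4,0],
    [-2.4,2.7,0,0,0,-4,0],
    [-2.2,3.0,0,0,0,-4,0],
    [-1.9,3.0,0,0,0,-4,0],
    [-1.8,3.2,0,0,0,-4,0],
    [-1.6,3.3,0,0,0,-4,0],
  ],
)

```text
clock: 13.6
position: [0.4625, 0.044, 0.0148]
tool_rot: [-0.351, 1.569, -1.557]
force: [4.1, -8.0, 2.8]
grip_width: 0.0001
```

Call:
play_rows(
  deltas=[
    [-1.3,3.4,0,0,0,-4,0],
    [-1.0,3.5,0,0,0,-4,0],
    [-0.8,3.5,0,0,0,-4,0],
    [-0.6,3.6,0,0,0,-4,0],
    [-0.3,3.7,0,0,0,-4,0],
    [-0.1,3.6,0,0,0,-4,0],
    [0.2,3.6,0,0,0,-4,0],
    [0.4,3.7,0,0,0,-4,0],
  ],
)

```text
clock: 14.6
position: [0.4577, 0.0719, 0.0146]
tool_rot: [-0.606, 1.567, -2.372]
force: [-2.5, -10.2, 7.3]
grip_width: 0.0
```

```bash
python3 -c "
from h import *
s,c,im,g=rep(); cv2.imwrite('pics/w6.png',im[:,:,::-1])
t=vision.grab_frame('top'); cv2.imwrite('pics/t6.png',t[:,:,::-1])
A,v=notch(cv2.cvtColor(t,cv2.COLOR_RGB2GRAY),cam('top'),(.508,.0637)); print([(int(a),int(b)) for a,b in zip(A[::12],v[::12])])
"
```

```text
14.6 [0.4577 0.0719 0.0146] [ -2.5 -10.2   7.3] q7 -0.78
[(np.float64(-163.0), np.float64(-99.0)), (np.float64(-90.0), np.float64(-66.5))]
tcp r,ang 0.0542 174.7
[(-180, 73), (-174, 73), (-168, 72), (-162, 70), (-156, 67), (-150, 56), (-144, 52), (-138, 64), (-132, 68), (-126, 66), (-119, 66), (-114, 63), (-108, 65), (-102, 65), (-96, 64), (-90, 64), (-84, 65), (-78, 63), (-72, 51), (-66, 58), (-59, 56), (-54, 85), (-48, 91), (-42, 69), (-36, 78), (-29, 87), (-24, 94), (-18, 94), (-12, 89), (-6, 80), (0, 71), (6, 69), (12, 70), (18, 74), (24, 75), (29, 77), (36, 78), (42, 80), (48, 83), (54, 83), (59, 84), (66, 85), (72, 86), (78, 86), (84, 87), (90, 87), (96, 87), (102, 86), (108, 82), (114, 56), (119, 76), (126, 81), (132, 81), (138, 81), (144, 80), (150, 80), (156, 79), (162, 74), (168, 55), (174, 62)]
```

Call:
play_rows(
  deltas=[
    [0,0,1.5,0,0,0,0],
    [0,0,1.5,0,0,0,0],
    [0,0,0,0,0,0,0],
  ],
)

```text
clock: 15.08
position: [0.4589, 0.0738, 0.0178]
tool_rot: [-2.898, 1.571, 1.623]
force: [0.1, -0.8, 0.2]
grip_width: -0.0004
```

```bash
python3 -c "
from h import *
im=cv2.imread('pics/w6.png'); t=cv2.imread('pics/t6.png')
a=cv2.resize(im[80:330,180:480],(600,500)); cv2.imwrite('pics/v6.png',cv2.convertScaleAbs(a,alpha=1.4))
s,c,im,g=rep()
"
```

```text
15.075 [0.4589 0.0738 0.0178] [ 0.1 -0.8  0.2] q7 -0.78
[(np.float64(-162.5), np.float64(-97.5)), (np.float64(-88.5), np.float64(-65.0))]
tcp r,ang 0.0532 172.5
```

View pics/v6.png

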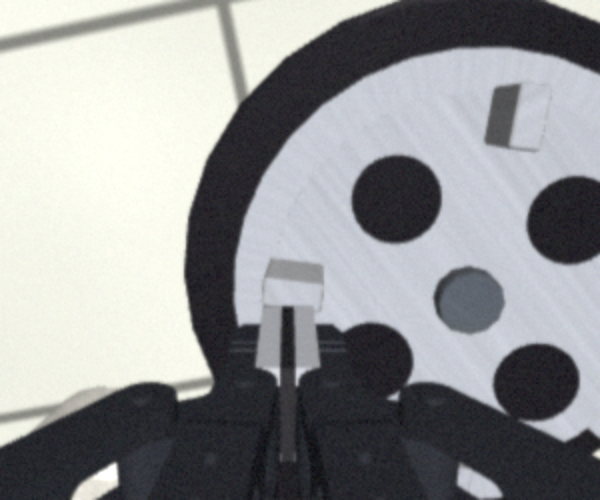

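Finger sits squarely against the lug (293,285); pressing fell to 0.8 N at rest. I track the disc angle from its pockets (on the notch's 90° grid).

```bash
cat >> h.py <<'E'
def pockets(C=np.array([.5116,.0669])):
    s,c,im,g=meas(); m=(g<60).astype(np.uint8)
    n,l,st,ce=cv2.connectedComponentsWithStats(m); R=[]
    for i in range(1,n):
        x,y,w,h,a=st[i]
        if 250<a<2500 and .7<w/h<1.4 and a/(w*h)>.7:
            p=ray("w",ce[i],.035,c)[:2]; d=p-C
            if .02<np.hypot(*d)<.05: R.append(d)
    R=np.array(R); an=np.degrees(np.arctan2(R[:,1],R[:,0]))
    print(s['clock'],'tcp',s['position'].round(4),'F',s['force'].round(1),'pockets',np.c_[np.hypot(*R.T)*1e3,an].round(1).tolist(),'mod90',(an%90).round(1))
    return R
E
python3 -c "
from h import *
pockets()
# same on w2 for reference
c0=np.load('c2.npy',allow_pickle=True).item(); c=tuple(np.array(c0[k],float) for k in('mtx','rvec','tvec'))
for p in((458,174),(592,173),(457,303),(584,302)):
    q=ray('w',(180+p[0]/2.6,80+p[1]/2.6),.035,c)[:2]-[.5116,.0669]; print(np.hypot(*q),np.degrees(np.arctan2(q[1],q[0])))
"
```

```text
15.125 tcp [0.4589 0.0738 0.0177] F [-0.2  1.2 -0.9] pockets [[36.9, 114.8], [37.6, 26.7]] mod90 [24.8 26.7]
0.034201265554077105 -139.5709864166772
0.0359318504815051 127.09125594266108
0.035652184473828424 -46.256038208668805
0.038072957764058044 40.47001606414997
```

```bash
python3 -c "
import numpy as np
a=np.radians(172.5-np.r_[0:36.1:4,37:56]); p=53*np.c_[np.cos(a),np.sin(a)]; d=np.diff(np.round(p,1),axis=0).round(1)
print(d[:9].tolist()); print(d[9:].tolist())"
```

```text
[[0.6, 3.7], [0.8, 3.6], [1.1, 3.5], [1.4, 3.4], [1.6, 3.4], [1.8, 3.2], [2.1, 3.1], [2.2, 2.9], [2.5, 2.8]]
[[0.6, 0.6], [0.7, 0.7], [0.6, 0.6], [0.7, 0.7], [0.7, 0.6], [0.7, 0.6], [0.7, 0.6], [0.7, 0.6], [0.7, 0.5], [0.8, 0.6], [0.7, 0.5], [0.8, 0.6], [0.7, 0.5], [0.8, 0.5], [0.8, 0.5], [0.8, 0.5], [0.8, 0.4], [0.8, 0.5], [0.8, 0.4]]
```

Call:
play_rows(
  deltas=[
    [0.6,3.7,0,0,0,-4,0],
    [0.8,3.6,0,0,0,-4,0],
    [1.1,3.5,0,0,0,-4,0],
    [1.4,3.4,0,0,0,-4,0],
  ],
)

```text
clock: 15.68
position: [0.4627, 0.0881, 0.0176]
tool_rot: [-1.5, 1.571, 2.739]
force: [-0.5, -0.9, 0.1]
grip_width: 0.0
```

Call:
play_rows(
  deltas=[
    [1.6,3.4,0,0,0,-4,0],
    [1.8,3.2,0,0,0,-4,0],
    [2.1,3.1,0,0,0,-4,0],
    [1.1,1.4,0,0,0,-2,0],
    [0,0,0,0,0,0,0],
  ],
)

```text
clock: 16.3
position: [0.4694, 0.099, 0.0176]
tool_rot: [-0.183, 1.571, -2.468]
force: [-0.1, 0.5, -0.6]
grip_width: 0.0004
```

```bash
python3 -c "
from h import *
R=pockets()
for i in range(len(R)):
  for j in range(i): d=R[i]-R[j]; print(np.hypot(*d),np.degrees(np.arctan2(d[1],d[0])))
"
```

```text
16.3 tcp [0.4694 0.099  0.0176] F [-0.1  0.5 -0.6] pockets [[37.3, 26.7], [36.9, 114.4], [37.7, -62.7]] mod90 [26.7 24.4 27.3]
0.0513360604456818 160.8409077864363
0.05275957644202568 -107.66005247646615
0.07456991450188885 -64.17281555053123
```

The disc stayed at -64°: the finger slid over the lug. So the real tips are about 41 mm above the reported TCP (tip only grazed the lug top before). Return behind the lug, now lower to TCP z≈3 mm (tips about 45 mm).

Call:
play_rows(
  deltas=[
    [-2,-5,5,0,0,3,0],
    [-2.5,-6,0,0,0,4,0],
    [-2.5,-6,0,0,0,4,0],
    [-2.5,-6,0,0,0,4,0],
    [-2.5,-6,0,0,0,4,0],
    [-2.2,-7,0,0,0,3,0],
    [0,0,-5,0,0,0,0],
    [0,0,0,0,0,0,0],
  ],
)

```text
clock: 17.35
position: [0.4551, 0.0631, 0.0173]
tool_rot: [-1.295, 1.57, 3.085]
force: [-0.6, 0.3, 0.2]
grip_width: 0.0001
```

Call:
play_rows(
  deltas=[
    [0,0,-3,0,0,0,0],
    [0,0,-3,0,0,0,0],
    [0,0,-2,0,0,0,0],
    [0,0,-2,0,0,0,0],
    [0,0,0,0,0,0,0],
  ],
)

```text
clock: 17.98
position: [0.4551, 0.0629, 0.0075]
tool_rot: [-1.066, 1.571, -2.968]
force: [0.3, 0.4, -0.6]
grip_width: 0.0001
```

Call:
play_rows(
  deltas=[
    [0,0,-2,0,0,0,0],
    [0,0,-1,0,0,0,0],
    [0,0,0,0,0,0,0],
  ],
)

```text
clock: 18.35
position: [0.4552, 0.0629, 0.0046]
tool_rot: [-1.022, 1.571, -2.925]
force: [0.1, -0.2, 0.4]
grip_width: 0.0002
```

```bash
python3 -c "
from h import *
R=pockets()
"
```

```text
18.35 tcp [0.4552 0.0629 0.0046] F [ 0.1 -0.2  0.4] pockets [[37.6, 26.7], [36.9, 114.7], [37.8, -61.4]] mod90 [26.7 24.7 28.6]
```

Call:
play_rows(
  deltas=[
    [0.8,2.4,0,0,0,0,0],
    [0.8,2.4,0,0,0,0,0],
    [0.8,2.4,0,0,0,0,0],
    [0.8,2.4,0,0,0,0,0],
    [0.6,1.9,0,0,0,0,0],
  ],
)

```text
clock: 19.02
position: [0.4586, 0.0736, 0.0046]
tool_rot: [-0.347, 1.569, -2.25]
force: [-1.2, -6.5, 1.1]
grip_width: 0.0002
```

```bash
python3 -c "
from h import *
R=pockets()
"
```

```text
19.025 tcp [0.4586 0.0736 0.0046] F [-1.2 -6.5  1.1] pockets [[36.9, 110.7], [37.7, 22.8], [38.0, -65.3]] mod90 [20.7 22.8 24.7]
```

Contact, disc now at about -68°. Continue 28°.

Call:
play_rows(
  deltas=[
    [0.6,3.7,0,0,0,-4,0],
    [0.8,3.6,0,0,0,-4,0],
    [1.1,3.5,0,0,0,-4,0],
    [1.4,3.4,0,0,0,-4,0],
  ],
)

```text
clock: 19.58
position: [0.4624, 0.0878, 0.0046]
tool_rot: [-0.156, 1.569, -2.341]
force: [-2.3, -5.6, 1.3]
grip_width: -0.0001
```

Call:
play_rows(
  deltas=[
    [1.6,3.4,0,0,0,-4,0],
    [1.8,3.2,0,0,0,-4,0],
    [2.1,3.1,0,0,0,-4,0],
  ],
)

```text
clock: 19.95
position: [0.4676, 0.0973, 0.0045]
tool_rot: [-0.065, 1.568, -2.459]
force: [-3.3, -7.7, 3.0]
grip_width: 0.0001
```

```bash
cat >> h.py <<'E'
def disc():
    R=pockets(); 
    for i in range(len(R)):
        for j in range(i):
            d=R[i]-R[j]; L=np.hypot(*d)*1e3; a=np.degrees(np.arctan2(d[1],d[0])); print('L%.1f'%L,'disc mod90 %.1f'%((a if L>65 else a+45)%90))
E
python3 -c "
from h import *
disc()
"
```

```text
19.95 tcp [0.4676 0.0973 0.0045] F [-3.3 -7.7  3. ] pockets [[37.3, 83.6], [37.5, -4.0], [37.7, -92.8]] mod90 [83.6 86.  87.2]
L51.8 disc mod90 85.0
L75.0 disc mod90 85.4
L52.6 disc mod90 86.7
```

About 11° left. Slow steps now.

Call:
play_rows(
  deltas=[
    [0.5,0.8,0,0,0,-1,0],
    [0.5,0.8,0,0,0,-1,0],
    [0.5,0.8,0,0,0,-1,0],
    [0.6,0.7,0,0,0,-1,0],
    [0.6,0.7,0,0,0,-1,0],
    [0.6,0.7,0,0,0,-1,0],
  ],
)

```text
clock: 20.75
position: [0.4703, 0.1013, 0.0044]
tool_rot: [-0.02, 1.567, -2.517]
force: [-4.9, -9.0, 5.5]
grip_width: 0.0003
```

```bash
python3 -c "
from h import *
disc()
"
```

```text
20.75 tcp [0.4703 0.1013 0.0044] F [-4.9 -9.   5.5] pockets [[37.3, 78.5], [37.5, -9.0], [37.6, -97.9]] mod90 [78.5 81.  82.1]
L51.8 disc mod90 79.9
L74.9 disc mod90 80.3
L52.6 disc mod90 81.6
```

Call:
play_rows(
  deltas=[
    [0,0,1,0,0,0,0],
    [0,0,0,0,0,0,0],
  ],
)

```text
clock: 21.05
position: [0.4717, 0.103, 0.0057]
tool_rot: [-1.578, 1.571, 2.21]
force: [-1.0, -0.9, -0.0]
grip_width: -0.0001
```

Call:
play_rows(
  deltas=[
    [0.6,0.7,0,0,0,-1,0],
    [0.6,0.7,0,0,0,-1,0],
  ],
)

```text
clock: 21.3
position: [0.4727, 0.1041, 0.0057]
tool_rot: [-0.108, 1.57, -2.64]
force: [-2.9, -4.8, 2.7]
grip_width: 0.0
```

```bash
python3 -c "
from h import *
disc()
"
```

```text
21.3 tcp [0.4727 0.1041 0.0057] F [-2.9 -4.8  2.7] pockets [[37.3, 74.4], [36.5, -12.9], [34.7, -104.1]] mod90 [74.4 77.1 75.9]
L50.9 disc mod90 75.2
L72.0 disc mod90 75.1
L50.9 disc mod90 75.1
```

```bash
python3 -c "
from h import *
a=cv2.cvtColor(cv2.imread('pics/top0.png'),cv2.COLOR_BGR2GRAY); t=grab('top','t7'); b=cv2.cvtColor(t,cv2.COLOR_RGB2GRAY)
print(a[218:234,324:352:2]); print(b[218:234,324:352:2])
"
```

```text
[[ 70  72 113 116 106  94  72  56  52  45  48  48  45  49]
 [ 91  90 117 120 119 111  98  80  64  48  49  48  50  48]
 [105 104 121 122 118 119 116 104  88  56  47  49  48  48]
 [107 114 122 121 120 122 119 118 107  63  46  48  51  47]
 [101 119 123 121 122 118 121 122 113  65  48  48  49  48]
 [ 90 119 123 123 122 122 121 121 111  64  48  47  46  49]
 [ 80 120 124 125 123 123 121 122 106  69  54  52  44  49]
 [ 78 115 123 123 124 123 123 122 108  87  75  60  49  46]
 [ 70 105 116 119 122 123 123 122 112 102  94  82  55  46]
 [ 60  86  99 112 120 122 123 121 106 108 108  99  62  47]
 [ 51  66  78  94 106 117 122 118  98 106 108 101  65  49]
 [ 47  54  61  72  86 104 113 108  79  88  98  94  58  46]
 [ 46  47  52  56  67  81  94  91  59  70  81  83  54  50]
 [ 45  50  47  48  52  60  72  71  50  49  60  63  49  48]
 [ 48  47  45  46  49  48  58  55  49  47  49  47  45  48]
 [ 50  47  45  47  46  48  49  51  48  49  47  48  47  47]]
[[ 80  79 121 127 115 100  75  63  53  48  52  50  51  50]
 [ 98  96 125 130 126 121 106  87  69  53  48  52  50  47]
 [114 113 130 132 133 131 125 114  97  59  49  49  52  53]
 [115 125 133 132 131 131 130 127 117  69  50  51  52  54]
 [109 126 134 133 132 130 132 132 124  73  50  51  51  52]
 [ 96 129 136 134 134 131 132 130 120  69  47  51  52  50]
 [ 84 128 135 134 135 133 133 133 115  75  57  50  50  51]
 [ 83 124 132 132 134 134 135 133 118  92  66  50  52  52]
 [ 76 113 125 133 133 134 134 133 121 109  75  49  49  46]
 [ 61  94 109 122 130 134 134 132 116 112  75  50  49  49]
 [ 52  68  83 101 115 128 131 127 107 105  68  51  51  51]
 [ 47  54  64  78  94 108 123 118  84  88  60  52  49  50]
 [ 48  47  49  60  72  86 102  99  64  63  53  51  50  49]
 [ 47  44  49  49  57  65  78  73  54  49  50  51  53  52]
 [ 46  49  49  48  49  54  63  59  50  50  46  50  52  50]
 [ 48  49  46  52  47  48  54  50  49  44  50  48  47  51]]
```

The bar's outer end moved in from column 347.5 to 344, about 8 mm: the plunger is in. Stop, back off and rise.

Call:
play_rows(
  deltas=[
    [-1,-1.3,0,0,0,0,0],
    [-2,-2.5,0,0,0,0,0],
    [-2,-2.5,0,0,0,0,0],
    [0,0,10,0,0,0,0],
    [0,0,25,0,0,0,0],
    [0,0,30,0,0,0,0],
    [0,0,20,0,0,0,0],
  ],
)

```text
clock: 22.28
position: [0.4684, 0.0981, 0.0926]
tool_rot: [2.898, 1.569, 0.368]
force: [0.3, -0.7, -0.1]
grip_width: 0.0002
```

Call:
play_rows(
  deltas=[
    [4.7,-14.5,0,0,0,9.2,0],
    [4.7,-14.5,0,0,0,9.2,0],
    [4.7,-14.5,0,0,0,9.2,0],
    [4.7,-14.5,0,0,0,9.2,0],
    [4.7,-14.5,0,0,0,9.2,0],
    [4.7,-14.5,0,0,0,9.2,0],
    [4.7,-14.5,0,0,0,9.2,0],
  ],
)

```text
clock: 23.15
position: [0.5011, -0.0041, 0.0914]
tool_rot: [0.999, 1.57, -0.402]
force: [0.6, -0.7, 0.5]
grip_width: 0.0
```

Call:
play_rows(
  deltas=[
    [4.7,-14.5,0,0,0,9.2,0],
    [4.7,-14.5,0,0,0,9.2,0],
    [4.7,-14.5,0,0,0,9.2,0],
    [4.7,-14.5,0,0,0,9.2,0],
    [4.7,-14.5,0,0,0,9.2,0],
    [4.7,-14.5,0,0,0,9.2,0],
    [4.7,-14.5,0,0,0,9.2,0],
    [0,0,0,0,0,0,0],
  ],
)

```text
clock: 24.15
position: [0.5337, -0.1062, 0.091]
tool_rot: [-0.8, 1.57, -1.085]
force: [0.7, 1.1, 0.2]
grip_width: -0.0001
```

```bash
python3 -c "
from h import *
s,c,im,g=meas(); print(s['position'],s['qpos'],s['force'],s['clock'])
for n,t in(('wrist',(.5097,-.0964,.078)),('top',(.5091,-.1032,.078)),):print(proj('wrist',t,c))
cv2.imwrite('pics/w8.png',cv2.convertScaleAbs(im[:,:,::-1],alpha=1.3))
b=cv2.cvtColor(grab('top','t8'),cv2.COLOR_RGB2GRAY); print(b[222:232:2,336:352])
"
```

```text
[ 0.53374288 -0.10623688  0.0910196 ] [ 0.53527582  0.59373106 -0.62056163  1.88059458  0.46423146  0.81451627
  0.95494504] [0.66344872 1.1380243  0.22403407] 24.15
[[326.18086123 181.21891784]]
[[316.57209309 183.11464521]]
[[133 135 133 133 126 103  71  50  49  45  49  49  47  49  48  53]
 [136 135 131 130 118  97  74  64  56  48  49  50  48  48  49  51]
 [137 136 134 131 121 114 112  99  76  55  52  50  49  49  49  50]
 [134 134 131 117 106 107 107  90  69  53  50  51  48  47  51  51]
 [103 111 101  82  64  64  67  57  53  49  51  50  47  52  47  53]]
```

View pics/w8.png

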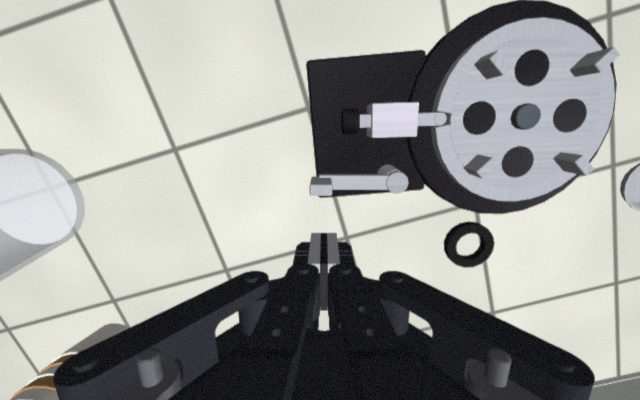

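View: plunger nose in the notch at (440,119), lever tab (321,185), pivot (399,180), finger (323,233) in line with the tab. Descend and compute the lever arc.

Call:
play_rows(
  deltas=[
    [0,0,-20,0,0,0,0],
    [0,0,-25,0,0,0,0],
    [0,0,-17,0,0,0,0],
    [0,0,-8,0,0,0,0],
    [-3,0.6,-2,0,0,0,0],
    [-4,0.9,0,0,0,0,0],
    [-4,0.9,0,0,0,0,0],
    [-2,0.3,0,0,0,0,0],
  ],
)

```text
clock: 25.25
position: [0.5209, -0.1023, 0.0192]
tool_rot: [0.212, 1.57, -0.07]
force: [1.0, 1.0, 0.7]
grip_width: 0.0001
```

```bash
python3 -c "
import numpy as np
from h import *
s=telemetry.observe(); print(s['position'],s['force'],s['clock'])
a=np.radians(-94.7-5*np.arange(0,20)); p=61.2*np.c_[np.cos(a),np.sin(a)]; d=np.diff(np.round(p,1),axis=0).round(1)
for k in range(0,19,8): print(d[k:k+8].tolist())"
```

```text
[ 0.52087294 -0.10227986  0.01919476] [0.96915053 1.00191459 0.72619298] 25.25
[[-5.3, 0.7], [-5.2, 1.1], [-5.1, 1.6], [-5.0, 2.0], [-4.7, 2.4], [-4.5, 2.9], [-4.3, 3.2], [-3.9, 3.6]]
[[-3.7, 3.9], [-3.2, 4.2], [-2.9, 4.5], [-2.5, 4.7], [-2.1, 5.0], [-1.6, 5.1], [-1.2, 5.2], [-0.7, 5.2]]
[[-0.3, 5.4], [0.2, 5.3], [0.7, 5.3]]
```

Call:
play_rows(
  deltas=[
    [-5.3,0.7,0,0,0,-5,0],
    [-5.2,1.1,0,0,0,-5,0],
    [-5.1,1.6,0,0,0,-5,0],
    [-5.0,2.0,0,0,0,-5,0],
  ],
)

```text
clock: 25.75
position: [0.5002, -0.0971, 0.019]
tool_rot: [0.383, 1.57, -0.252]
force: [2.1, 0.4, 0.1]
grip_width: -0.0003
```

```bash
cat >> h.py <<'E'
def lever():
    """bright tab/arm pixels are hard; report top-view crop rows for the lever"""
    t=vision.grab_frame('top'); b=cv2.cvtColor(t,cv2.COLOR_RGB2GRAY); return b
E
python3 -c "
from h import *
s=telemetry.observe(); print(s['position'],s['force'])
b=lever(); print(b[196:244:2,322:372:3])
"
```

```text
[ 0.50018054 -0.09707472  0.01897116] [2.12907379 0.36702303 0.09213387]
[[ 52 112 128 138 144 140  64  51  52  57  71  90 103 104  93  91  94]
 [ 49  68  69  88 118 131  73  51  51  53  66  79 104 101  90  90  90]
 [ 49  52  49  50  55  88  90  47  47  53  62  73 101 100  88  91  93]
 [ 52  47  50  48  58 112 103  49  46  52  58  72  97  99  88  89  90]
 [ 53  49  50  50  65 117 113  58  53  51  50  70  87  99  86  88  90]
 [ 56  48  49  50  65 106 113  73  47  47  46  71  83  97  86  87  90]
 [ 56  51  49  50  59  79 105 101  47  48  48  68  77  93  83  87  90]
 [ 60  48  49  50  50  61  79 110  57  49  48  67  72  92  84  86  86]
 [ 59  50  49  46  50  49  49 104  92  49  47  63  74  86  82  85  85]
 [ 55  51  47  51  48  49  50  67 114  61  46  60  72  78  79  83  86]
 [ 55  50  88  74  53  48  46  49  95  96  47  53  71  79  78  83  85]
 [ 94  73 127 126 102  72  49  49  60 112  71  53  71  73  74  79  83]
 [121 115 134 135 135 124  99  47  50  88  95  55  70  72  72  79  82]
 [100 121 138 139 134 131 128  52  43  51  88  70  70  70  73  78  81]
 [ 57 116 139 138 138 135 118  63  42  46  69  76  70  72  76  75  79]
 [ 47 103 132 136 139 139 121 100  46  44  48  63  71  72  75  68  76]
 [ 49  64  87 112 129 136 108  90  49  49  47  50  68  71  74  68  75]
 [ 49  51  54  66  88 108  66  57  48  48  45  48  60  72  73  65  73]
 [ 49  49  48  51  55  63  50  47  47  50  47  44  69  85  71  66  69]
 [ 51  52  51  50  50  49  48  47  48  47  48  50  90 111  69  65  75]
 [ 49  52  50  52  49  47  52  47  47  46  50  49 102 135  94 105 125]
 [ 52  52  50  53  50  48  49  47  46  49  51  49 106 133 130 134 141]
 [ 54  51  51  50  53  50  47  48  52  47  50  50  96 110 111 113 118]
 [ 51  51  53  54  47  48  47  48  47  46  49  55 113 132 130 129 124]]
```

The lever follows (diagonal bar from (338,204) to (352,222)). Carry on.

Call:
play_rows(
  deltas=[
    [-4.7,2.4,0,0,0,-5,0],
    [-4.5,2.9,0,0,0,-5,0],
    [-4.3,3.2,0,0,0,-5,0],
    [-3.9,3.6,0,0,0,-5,0],
    [-3.7,3.9,0,0,0,-5,0],
    [-3.2,4.2,0,0,0,-5,0],
  ],
)

```text
clock: 26.55
position: [0.4759, -0.0769, 0.0189]
tool_rot: [0.58, 1.57, -0.577]
force: [2.2, -1.1, -0.6]
grip_width: -0.0002
```

Call:
play_rows(
  deltas=[
    [-2.9,4.5,0,0,0,-5,0],
    [-2.5,4.7,0,0,0,-5,0],
    [-2.1,5.0,0,0,0,-5,0],
    [-1.6,5.1,0,0,0,-5,0],
  ],
)

```text
clock: 27.05
position: [0.4668, -0.0576, 0.0189]
tool_rot: [0.664, 1.571, -0.842]
force: [1.3, -1.8, 0.3]
grip_width: 0.0002
```

Call:
play_rows(
  deltas=[
    [-1.0,2.6,0,0,0,-2.5,0],
    [-0.6,2.6,0,0,0,-2.5,0],
  ],
)

```text
clock: 27.3
position: [0.4651, -0.0523, 0.0188]
tool_rot: [0.083, 1.571, -1.509]
force: [0.7, -1.7, 0.3]
grip_width: -0.0001
```

Call:
play_rows(
  deltas=[
    [-0.6,2.6,0,0,0,-2.5,0],
    [-0.3,2.6,0,0,0,-2.5,0],
  ],
)

```text
clock: 27.55
position: [0.4642, -0.047, 0.0187]
tool_rot: [-0.993, 1.571, -2.675]
force: [1.5, -2.4, -0.1]
grip_width: -0.0003
```

Call:
play_rows(
  deltas=[
    [0,2,0,0,0,-2,0],
    [0,2,0,0,0,-2,0],
  ],
)

```text
clock: 27.8
position: [0.4635, -0.0458, 0.0187]
tool_rot: [-0.276, 1.568, -2.03]
force: [-1.1, -26.6, 3.4]
grip_width: 0.0002
```

Stop reached (force jumped to 26 N). Back off, rise, and check.

Call:
play_rows(
  deltas=[
    [0,-3,0,0,0,0,0],
    [0,-5,0,0,0,0,0],
    [0,-5,0,0,0,0,0],
    [0,0,20,0,0,0,0],
    [0,0,30,0,0,0,0],
    [0,-10,40,0,0,0,0],
    [0,-40,40,0,0,0,0],
    [0,-40,0,0,0,0,0],
  ],
)

```text
clock: 28.8
position: [0.4656, -0.1475, 0.1515]
tool_rot: [1.538, 1.566, -0.21]
force: [0.0, -0.3, -0.2]
grip_width: -0.0001
```

Call:
play_rows(
  deltas=[
    [0,-30,0,0,0,0,0],
    [0,0,0,0,0,0,0],
  ],
)

```text
clock: 29.05
position: [0.4637, -0.1782, 0.1486]
tool_rot: [-0.283, 1.57, -2.035]
force: [-0.5, 1.0, -0.9]
grip_width: 0.0001
```

```bash
python3 -c "
from h import *
s=telemetry.observe(); print(s['position'],s['force'],s['clock'])
t=grab('top','t9'); w=grab('wrist','w9'); grab('scene','s9')
b=cv2.cvtColor(t,cv2.COLOR_RGB2GRAY)
S=np.array([.508,.0637]); piv=np.array([.5255,-.045])
# lever: brightness of arm/tab against angle about pivot at r=45 (arm) z .052
A=np.arange(-200,-90,4.); 
for r,z in((.060,.078),):
    P=np.c_[piv[0]+r*np.cos(np.radians(A)),piv[1]+r*np.sin(np.radians(A)),np.full(len(A),z)]
    px=proj('top',P).astype(np.float32); print(dict(zip(A.astype(int).tolist(),cv2.remap(b,px[:,:1],px[:,1:],1)[:,0].tolist())))
a=cv2.imread('pics/top0.png')
for n,(x,y) in dict(ring=(316,168),cup=(307,268),spoon=(240,195)).items(): print(n,np.abs(a[y-12:y+12,x-12:x+12,::-1].astype(int)-t[y-12:y+12,x-12:x+12]).mean().round(1))
cv2.imwrite('pics/f.png',cv2.convertScaleAbs(cv2.resize(t[150:285,230:390,::-1],(710,600),interpolation=cv2.INTER_CUBIC),alpha=1.5))
"
```

```text
[ 0.46371046 -0.17821302  0.14860032] [-0.50313241  0.95125743 -0.87567687] 29.05
{-200: 115, -196: 114, -192: 113, -188: 103, -184: 115, -180: 125, -176: 103, -172: 91, -168: 86, -164: 62, -160: 50, -156: 50, -152: 49, -148: 54, -144: 49, -140: 51, -136: 51, -132: 50, -128: 53, -124: 52, -120: 53, -116: 57, -112: 67, -108: 72, -104: 74, -100: 75, -96: 87, -92: 125}
ring 9.6
cup 11.9
spoon 11.3
```

Picture limit reached, so I check by numbers.

```bash
python3 -c "
from h import *
t=cv2.cvtColor(cv2.imread('pics/t9.png'),cv2.COLOR_BGR2GRAY); o=cv2.cvtColor(cv2.imread('pics/top0.png'),cv2.COLOR_BGR2GRAY)
piv=np.array([.5255,-.045]); A=np.arange(-240,-170,4.)
for n,b in(('now',t),('start',o)):
  for r,z in((.030,.052),(.045,.052),(.060,.078),(.064,.078)):
    P=np.c_[piv[0]+r*np.cos(np.radians(A)),piv[1]+r*np.sin(np.radians(A)),np.full(len(A),z)]
    px=proj('top',P).astype(np.float32); print(n,r,cv2.remap(b,px[:,:1],px[:,1:],1)[:,0].tolist())
print(A.astype(int).tolist())
print('bar'); print(t[220:234:2,334:352])
for n,(x,y) in dict(ring=(316,168),cup=(307,268),spoon=(240,195)).items():
    p=o[y-14:y+14,x-10:x+10]; r=cv2.matchTemplate(t[y-24:y+24,x-20:x+20],p,cv2.TM_CCOEFF_NORMED); m=cv2.minMaxLoc(r); print(n,'shift',m[3][0]-10,m[3][1]-10,round(m[1],3))
K=tuple(np.array(x) for x in cam('wrist')); g=cv2.cvtColor(cv2.imread('pics/w9.png'),cv2.COLOR_BGR2GRAY)
for r,z in((.030,.052),(.045,.052),(.060,.078),(.066,.078)):
    P=np.c_[.5258+r*np.cos(np.radians(A)),-.0415+r*np.sin(np.radians(A)),np.full(len(A),z)]; px=proj('w',P,K).astype(np.float32); print('w',r,cv2.remap(g,px[:,:1],px[:,1:],1)[:,0].tolist(), px[11])
"
```

```text
now 0.03 [49, 51, 51, 51, 49, 53, 58, 64, 75, 92, 105, 115, 119, 117, 109, 93, 72, 57]
now 0.045 [67, 54, 53, 59, 74, 90, 111, 127, 134, 132, 127, 120, 119, 118, 121, 129, 130, 122]
now 0.06 [115, 105, 110, 116, 111, 99, 82, 81, 114, 124, 115, 114, 113, 103, 115, 125, 103, 91]
now 0.064 [117, 98, 96, 112, 96, 66, 54, 57, 78, 86, 80, 84, 90, 81, 86, 94, 71, 60]
start 0.03 [45, 44, 43, 46, 48, 50, 54, 57, 59, 64, 66, 66, 66, 65, 63, 59, 54, 52]
start 0.045 [70, 56, 50, 55, 66, 84, 101, 117, 122, 121, 122, 122, 124, 122, 121, 120, 121, 109]
start 0.06 [89, 105, 109, 108, 99, 87, 73, 75, 104, 112, 109, 108, 107, 111, 114, 114, 96, 85]
start 0.064 [95, 107, 108, 108, 93, 62, 52, 52, 71, 79, 74, 71, 72, 76, 82, 85, 64, 54]
[-240, -236, -232, -228, -224, -220, -216, -212, -208, -204, -200, -196, -192, -188, -184, -180, -176, -172]
bar
[[120 118 118 117 113 107  99  79  58  52  50  51  51  48  52  51  50  49]
 [119 120 117 121 127 131 124 101  71  51  49  52  52  53  50  49  51  49]
 [117 116 122 129 131 129 120  92  74  63  55  50  49  52  53  49  53  52]
 [110 110 124 132 134 129 119 113 110  98  78  60  49  51  47  46  52  54]
 [104 115 128 132 127 115 104 106 104  88  68  58  50  50  51  49  49  52]
 [ 80  91 100 106 100  80  65  64  64  59  52  47  52  50  51  50  51  53]
 [ 55  60  64  65  62  56  50  49  47  50  50  50  47  51  51  52  49  52]]
ring shift 0 0 0.998
cup shift 0 0 0.995
spoon shift 0 0 0.991
w 0.03 [26, 27, 23, 28, 29, 24, 39, 77, 99, 125, 121, 118, 120, 120, 119, 73, 58, 30] [331.087     27.895514]
w 0.045 [0, 0, 0, 0, 0, 120, 120, 136, 139, 137, 141, 117, 110, 112, 76, 140, 140, 141] [313.89322   25.933819]
w 0.06 [0, 0, 0, 0, 0, 0, 0, 0, 0, 22, 24, 12, 116, 88, 40, 26, 20, 20] [293.62045   12.972351]
w 0.066 [0, 0, 0, 0, 0, 0, 0, 0, 0, 0, 22, 10, 25, 24, 25, 26, 21, 21] [285.92392   12.086686]
```

```bash
python3 -c "
from h import *
workorder.job_done(); print(telemetry.observe()['clock'])"
```

```text
the job is handed in; nothing more can be done
the job is handed in; nothing more can be done
```

The disc is turned to the plunger, the plunger is in the notch, and the lever is swung to its stop. I handed the job in at about 29 s, and it reported no verdict.

**What I did:**
- I turned the disc about 145° clockwise by one lug, with shut fingers. The highest wrist force I read was about 13 N, against the 20 N limit, though I only read it at the end of each call.
- The plunger dropped in and I stopped pushing. I then swung the lever clockwise until the stop was felt, with 26 N on the tab. After that I backed off and rose clear.

**Last checks:**
- **Plunger:** in the top view the outer end of its bar had moved in by about 3.5 pixels, roughly 8 mm. It was still in after the lever closed.
- **Lever:** its arm had turned about 87–89° in both the top and wrist views, with 83° needed. The stop was also felt.
- **Ring, tasting cup and spoon:** none had moved in the top view (0 pixels). The other bystanders were not checked at the end; I did not work near them.
- **Arm:** clear of everything, with wrist force at noise level.

**What disagreed or failed:**
- The real fingertips stood about 41 mm above the reported tool point. Three pushes therefore went over the lug before I lowered enough, and one of them pressed lightly on its top.
- The wrist and top cameras disagreed by 3–6 mm in position.
- I could not view the final picture because the limit of 12 was reached, so the last checks are from pixel values only.

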